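# Set up a mandrel on V-blocks for a run-out check

## Task

Set up the run-out check on the granite plate, seen from the robot: stand the loose V-block on the plate to the right of the fixed one, its groove in line with the fixed groove and a gap of 50 mm between the two blocks, and lay the wider slip gauge flat on the plate in the middle of that gap. Then lay the mandrel in both grooves, over the slip gauge and centred on the pair, and stand the setting block upright on the plate behind the middle of the mandrel, its broad face towards the mandrel and its centre 60 mm behind the mandrel's axis. Leave the narrower slip gauge, the weight and the ring gauge where they are.

Things in the scene. Friction and masses are not known exactly. Their poses are not given: they have to be found in the camera images.
- plate_top (a point): centre of the top face of the fixed dark granite plate, 160 (its x) x 240 (its y) mm, top 30 mm above the bench; its x axis points away from the robot (behind), its y axis to the left, each turned by up to 0.25 rad
- fixed_v_centre (a point): centre, half-way up, of the grey steel V-block fixed on the left part of the plate: 40 mm along its groove, 44 mm across, 34 mm high. Its x axis runs along the groove and points to the left, away from the side on which the other block belongs; its y axis points towards the robot; z up. The groove is a V 26 mm wide and 12 mm deep, open at the top; the mandrel lies in it with its axis about 38 mm above the plate
- loose_v_centre (a point): centre, half-way up, of the loose V-block standing groove up on the bench, the same shape and size as the fixed one (x along the groove, 40 mm; y across, 44 mm; 34 mm high, its origin so 17 mm above what it stands on); 0.36 kg
- wide_slip_centre (a point): centre of the wider slip gauge, a flat plain steel block 20 (x) x 35 (y) x 9.5 (z) mm lying on the bench
- narrow_slip_centre (a point): centre of the narrower slip gauge, 12 (x) x 35 (y) x 9.5 (z) mm, lying on the bench; not to be used
- mandrel_centre (a point): middle of the mandrel, a plain ground steel bar 24 mm in diameter and 180 mm long lying on the bench, its x axis along the bar; the last 20 mm at the +x end are a hexagon 24 mm across flats; 0.5 kg; either end may point either way when laid in the grooves
- setting_centre (a point): centre, half-way up, of the setting block, a dark upright steel block 12 (x, between its broad faces) x 36 (y) x 78 (z) mm standing on the bench; grasp it by the broad faces
- weight_centre (a point): centre of the brass test weight with a knob, 28 mm in diameter, 45 mm high; to be left alone
- ring_centre (a point): centre of the steel ring gauge, 53 mm in diameter, 18 mm high; to be left alone
Mind the look-alikes: they are no part of the job. Of the things that look like the part that bears wide_slip_centre, the smaller one is meant.

How it is judged:
By the outcome, as a careful person would: the job done as asked, in the order asked, and still so for the second after the job is handed in, with the robot touching nothing.
It also fails if it takes over 96 s, if anything falls off the work surface, if the arm or the gripper's body presses on something with over 40 N, if the wrist force passes 120 N, or if a joint passes its speed limit or range.

## Robot

A 6-joint arm with a two-finger parallel gripper is mounted at the origin on a cart in front of the work surface, level with it; the furniture and walls round the work are solid. World frame = base frame: x ahead of the robot, y to its left, z up, the work surface at z = 0. Lengths are in m, angles in rad, forces in N, time in s.
With the tool pointing down it reaches from about 0.35 to 0.775 m from the base axis. Payload 5.5 kg.
Tool frame: the origin (TCP) lies between the finger pads; the fingertips stand 8 mm ahead of it and the grasp point (between the pads) lies 11 mm behind it; z points along the fingers, y is the line along which they close (so a half turn about z gives the same grasp; the last joint's range is limited). The gripper opens to 85 mm and grips with 20 to 120 N. Pads are 22 mm wide; open, the fingers measure 114 mm over their backs; the gripper's body (76 mm by 85 mm) begins 54 mm behind the grasp point. The pads swing forward as they close: fully open they stand 13 mm farther back than shut.
Start: joints at [-1.458, 0.313, 0.046, 1.304, 0, 1.431], TCP at [0.144, -0.557, 0.208] pointing down, gripper open.
Joint ranges: [-2.76, 2.76], [-0.86, 1.69], [-1.03, 1.26], [-2.2, 2.34], [-1.47, 1.5], [-3.14, 3.14]. Speed limits (rad/s): [2.57, 2.57, 3.14, 3.14, 3.14, 3.14].

## Interface

Orientations are given as a unit quaternion [w, x, y, z].
In Python, from workcell import status, vision, job gives the robot as it stands. The module is installed in compiled form; this text tells all that it offers.
- The arm moves only by the tool apply_moves, never from a script. Its argument "moves" is one flat list of numbers, 6 for each row, row after row: the shift along the world's x, y, z in units of 25 mm (1.0 is 25 mm), then the turn, a rotation vector about the world's x, y, z in rad. In form: [x, y, z, rx, ry, rz, x, y, z, rx, ry, rz, ...]. A call has 1 to 20 rows; each row is the pose to reach, as a shift and turn from the pose commanded when the call began; what a row does not reach only later rows make up. A row lasts 1/12 s, in which the tool goes at most 41.7 mm and 7.16 degrees, less where a joint would pass 70% of its speed; a pose out of reach is approached as far as the arm can. A call with a gripper value outside its range is refused whole. "claw" is the opening in per cent of the stroke, from 0 (shut) to 100 (fully open), set as the call begins (left out, the last holds). The fingers move at their own pace and stop on an object; "newtons" is the grip in N (left out, the last holds). Time passes only in rows, so rows that repeat a pose let the fingers close. It gives the time, the measured TCP pose, the force, the opening and the grip force at its end, in the units of the state.
- status.get_state(): the state, without advancing time (a new reading comes with each control period).
- vision.read_camera(name): name is "side" or "top"; returns a dict with "image" (480x640x3 uint8, blue, green, red), "camera_matrix" (3x3 intrinsics, pixels), "camera_from_world" (4x4, takes a point from world to camera coordinates). Camera axes: x right, y down, z forward; pixel columns grow to the right and rows downward; lengths in m; the calibration is good to about 2 mm. A picture is of the moment at which its call begins. There is no depth.
- job.hand_in(): hands the job in; it is judged then, once.
The state is a dict: "clock": time; "joint_pos": joint angles; "qvel": joint speeds; "tau": joint torques, N m; "tcp_pos": TCP position; "orientation": TCP orientation; "wrist_force": force on the tool from outside, world axes, zero at the start; "ft_torque": the same for the moment, N m; "finger_gap": finger opening in m; "grip_force": force on a finger pad.
Only numpy, scipy, OpenCV 4.12 (cv2) and the standard library are available. Lean on these libraries where they do the work, as an engineer would, in place of code of your own. Each camera call takes 0.05 s, during which the arm holds its last target. There are 200 camera calls.

## Working session

There is one attempt and no reset: what is moved stays moved. The work goes in short steps, Python scripts to look and compute and a tool call to move; the robot and the scene stay as the last step left them, time stands still between calls to the robot, and variables do not carry over. Pictures are saved under pics/ and viewed, at most 14 in all, crops included, and the job is handed in when it is done.

Besides the shell and the picture viewer there is one more tool, called after ">>>" as name(argument=value, ...) on one line, values as JSON. apply_moves: Moves the arm, as the interface text tells. Its arguments: {"type":"object","properties":{"moves":{"type":"array","items":{"type":"number"}},"claw":{"type":"number"},"newtons":{"type":"number"}},"required":["moves"]}

```bash
mkdir -p pics
cat > h.py <<'E'
import numpy as np, cv2
from workcell import status, vision, job
def shot(n,f=None):
    c=vision.read_camera(n)
    if f: cv2.imwrite('pics/'+f,c['image'])
    return c
def ray(c,u,v,z):
    K=np.array(c['camera_matrix']);T=np.array(c['camera_from_world']);R=T[:3,:3];t=T[:3,3]
    o=-R.T@t; d=R.T@np.linalg.solve(K,[u,v,1.]); return o+d*(z-o[2])/d[2]
def proj(c,p):
    K=np.array(c['camera_matrix']);T=np.array(c['camera_from_world'])
    q=K@(T[:3,:3]@np.array(p)+T[:3,3]); return q[:2]/q[2]
E
python3 - <<'E'
from h import *
for n in('top','side'):
    c=shot(n,n+'0.png');T=np.array(c['camera_from_world']);print(n,-T[:3,:3].T@T[:3,3],T[2,:3],c['camera_matrix'][0][0])
print(status.get_state())
E
```

```text
top [ 0.32281711 -0.06859948  1.12638301] [ 0.15880625  0.00333974 -0.98730412] 524.2634249799112
side [0.05123014 0.74926906 0.71814985] [ 0.36747319 -0.73195402 -0.57376543] 604.160575301664
{'clock': 0.1, 'joint_pos': array([-1.45758314e+00,  3.13935649e-01,  4.50898974e-02,  1.30361145e+00,
       -4.65515556e-05,  1.43120278e+00]), 'qvel': array([ 0.00044474, -0.00275436,  0.00205713,  0.00202827,  0.00153546,
       -0.00016011]), 'tau': array([ 2.51644269e-03, -4.81725168e+01,  2.99244958e+01,  1.27266103e-02,
       -2.60934812e-04,  5.39162698e-06]), 'tcp_pos': array([ 0.14374276, -0.55622528,  0.20739109]), 'orientation': array([-8.30670292e-04,  9.92021381e-01,  1.26067005e-01, -1.23204702e-05]), 'wrist_force': array([ 0.19149892,  0.11466835, -0.777837  ]), 'ft_torque': array([ 0.02341565, -0.0223823 ,  0.02102195]), 'grip_force': 0.0, 'finger_gap': 0.08550468740617412}
```

View pics/top0.png

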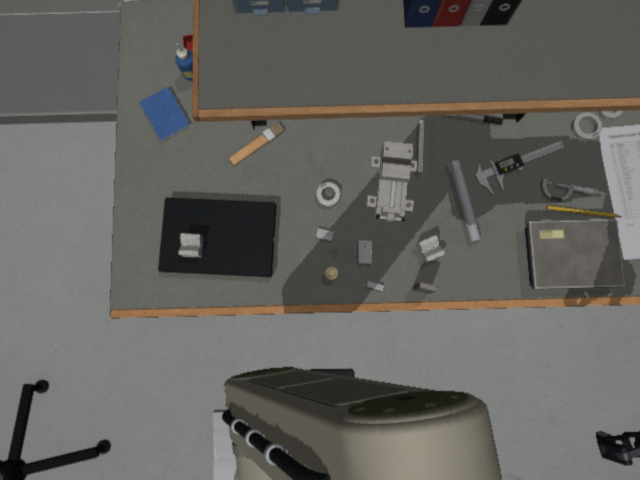

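View pics/side0.png

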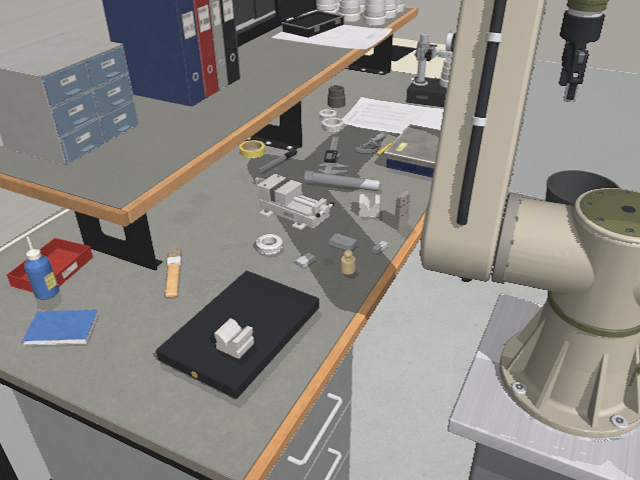

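The top view shows the plate (218,237) with the fixed V-block at (190,245). The loose V is at (431,249), the setting block at (427,287), the mandrel at (464,200), the ring at (328,193) and the weight at (331,273).
Slip candidates are (324,234), (376,286) and the large one at (365,251). I'll check their sizes in a crop.

Run:
```python
from h import *
im=cv2.imread('pics/top0.png')
a=cv2.resize(im[180:305,300:490],None,fx=4.2,fy=4.2,interpolation=cv2.INTER_CUBIC)
cv2.imwrite('pics/c1.png',a)
im2=cv2.imread('pics/side0.png')
b=cv2.resize(im2[165:280,240:430],None,fx=4,fy=4,interpolation=cv2.INTER_CUBIC);cv2.imwrite('pics/c2.png',b)
c=shot('top')
for n,u,v in(('a',324,234),('b',365,251),('c',376,286),('V',431,249),('set',427,287),('ring',328,193),('weight',331,273)):print(n,ray(c,u,v,.01))
b2=cv2.resize(im[185:290,150:290],None,fx=5,fy=5,interpolation=cv2.INTER_CUBIC);cv2.imwrite('pics/c3.png',cv2.convertScaleAbs(b2,alpha=1.3,beta=20))
```

```text
a [ 0.51537069 -0.08184268  0.01      ]
b [ 0.47590178 -0.16881583  0.01      ]
c [ 0.40023759 -0.18909015  0.01      ]
V [ 0.47636568 -0.31057003  0.01      ]
set [ 0.39521982 -0.29713341  0.01      ]
ring [ 0.60612502 -0.09319314  0.01      ]
weight [ 0.43050674 -0.09436456  0.01      ]
```

View pics/c1.png

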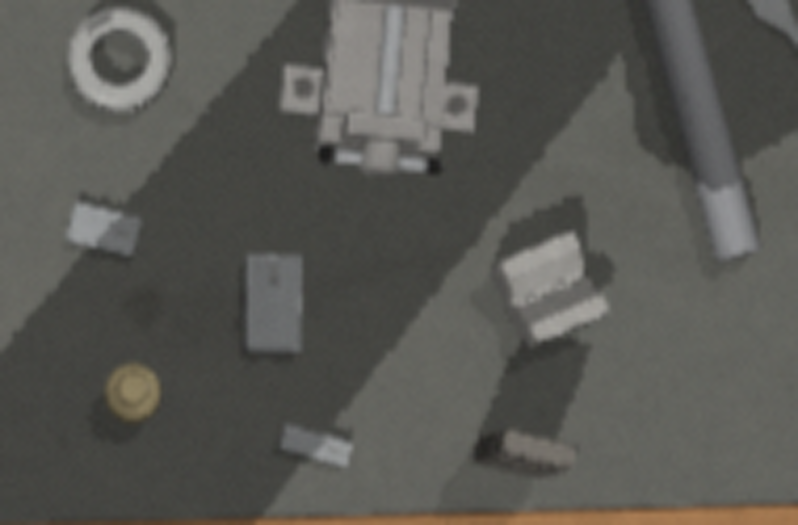

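View pics/c2.png

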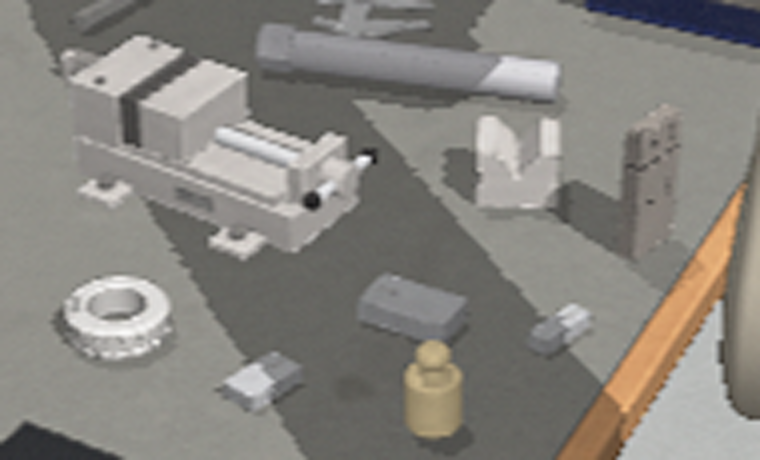

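View pics/c3.png

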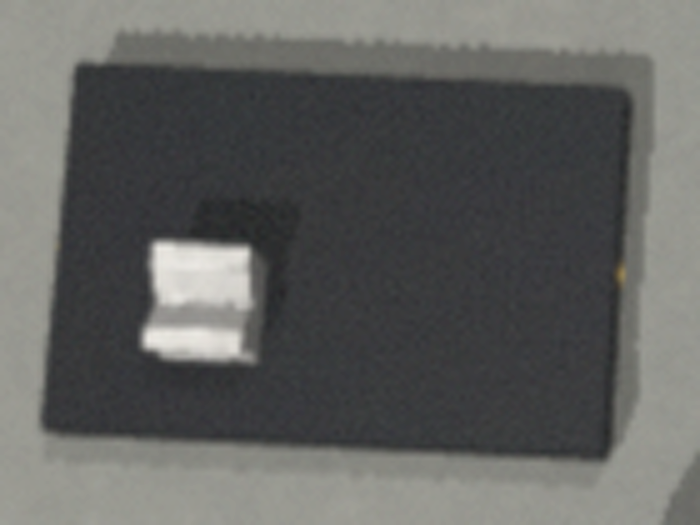

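c1 confirms the wide slip is (324,234), at 35x20 mm. (376,286) is the narrow one and (365,251) is the oversized look-alike. Next I'll measure the corners precisely.

Run:
```python
from h import *
im=cv2.imread('pics/top0.png')
def tile(u,v):
    a=im[v-15:v+15,u-20:u+20]
    a=cv2.resize(a,None,fx=10,fy=10,interpolation=cv2.INTER_CUBIC)
    for k in range(0,40,5): cv2.putText(a,str(u-20+k),(k*10,8),0,.3,(0,255,255),1);cv2.line(a,(k*10+5,8),(k*10+5,14),(0,255,255),1)
    for k in range(0,30,5): cv2.putText(a,str(v-15+k),(0,k*10+8),0,.3,(0,255,0),1)
    return a
m=np.vstack([np.hstack([tile(190,245),tile(431,249)]),np.hstack([tile(427,287),tile(324,234)])])
cv2.imwrite('pics/m1.png',m)
c=shot('top'); s=shot('side')
# plate
g=im.max(2).astype(int)
for name,box,z in(('plate',(185,290,150,290),.03),):
    y0,y1,x0,x1=box
    mk=(cv2.cvtColor(im,cv2.COLOR_BGR2GRAY)[y0:y1,x0:x1]<45).astype(np.uint8)
    cs=max(cv2.findContours(mk,0,1)[0],key=cv2.contourArea)
    h=cv2.convexHull(cs); q=cv2.approxPolyDP(h,5,True)[:,0]+[x0,y0]; print(name,q)
    for p in q: print(ray(c,*p,z).round(4))
# shelf edge height: top (197,118)-(640,100) ; side corner (128,215)
for z in(.2,.3,.4,.5):print(z,ray(c,197,118,z).round(3),ray(s,128,220,z).round(3))
```

```text
plate [[165 199]
 [274 203]
 [271 275]
 [159 270]]
[0.5977 0.2579 0.03  ]
[0.5823 0.0236 0.03  ]
[0.4278 0.032  0.03  ]
[0.4447 0.2676 0.03  ]
0.2 [0.708 0.151 0.2  ] [0.687 0.174 0.2  ]
0.3 [0.667 0.127 0.3  ] [0.565 0.285 0.3  ]
0.4 [0.625 0.103 0.4  ] [0.442 0.396 0.4  ]
0.5 [0.583 0.08  0.5  ] [0.319 0.507 0.5  ]
```

View pics/m1.png

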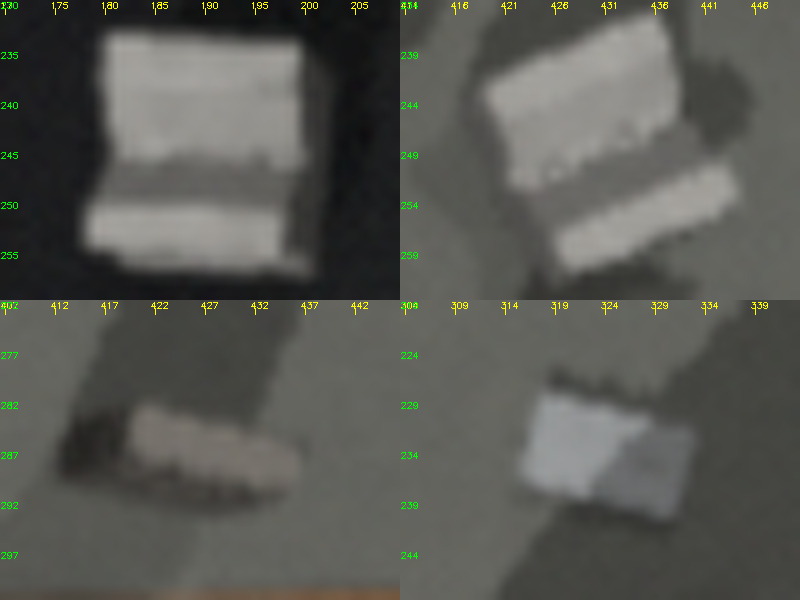

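m1 shows the corners, which I convert here: the fixed V top face is (180,233)-(197.5,255), the loose V (419,242.5)-(444.5,253), the setting block about (428,286) and the wide slip about (324.5,234).

Run:
```python
from h import *
c=shot('top');s=shot('side'); im=c['image']
Q={'fix':([(179.9,232.8),(199.7,233.6),(197.5,255.3),(178,254.5)],.064),
'loose':([(419.1,242.5),(436.7,234.8),(444.5,253),(427,260.7)],.034),
'set':([(420.2,282),(436.5,286.5),(436,290.5),(419.5,286)],.078),
'slip':([(317.5,228),(333,231.5),(331.5,240.5),(315.7,237.2)],.0095)}
for n,(q,z) in Q.items():
    P=np.array([ray(c,*p,z) for p in q])[:,:2]; m=P.mean(0)
    a=(P[1]-P[0]+P[2]-P[3])/2; b=(P[0]-P[3]+P[1]-P[2])/2
    print(n,m.round(4),'lr len %.4f ang %.3f'%(np.hypot(*a),np.arctan2(a[1],a[0])),'bf len %.4f ang %.3f'%(np.hypot(*b),np.arctan2(b[1],b[0])), 'sidepx',proj(s,[*m,z]).round(1))
g=cv2.GaussianBlur(cv2.cvtColor(im,cv2.COLOR_BGR2GRAY),(3,3),0).astype(float)
L=[]
for v in range(165,238,6):
    uc=455.5+(v-161)*(20.5/79.)
    r=np.arange(int(uc)-11,int(uc)+12); d=np.gradient(g[v])[r]
    l=r[:11][np.argmax(d[:11])]; rr=r[12:][np.argmin(d[12:])]; L.append((v,(l+rr)/2,rr-l)); 
L=np.array(L);print(L.T)
A=np.polyfit(L[:,0],L[:,1],1);print(A)
for v in range(152,168):print(v,int(g[v,int(round(np.polyval(A,v)))]),end=' ')
print()
for v in range(232,250):print(v,int(g[v,int(round(np.polyval(A,v)))]),end=' ')
print()
for v in(160,200.5,241):p=ray(c,np.polyval(A,v),v,.012);print(p.round(4),proj(s,p).round(1))
```

```text
fix [0.4928 0.197 ] lr len 0.0405 ang -1.639 bf len 0.0452 ang -0.081 sidepx [231.3 330.3]
loose [ 0.4757 -0.3073] lr len 0.0408 ang -1.186 bf len 0.0415 ang 0.347 sidepx [368.  198.9]
set [ 0.3923 -0.2854] lr len 0.0336 ang -1.868 bf len 0.0081 ang -0.208 sidepx [401.8 194.7]
slip [ 0.5148 -0.0827] lr len 0.0346 ang -1.815 bf len 0.0203 ang -0.205 sidepx [304.2 258.3]
[[165.  171.  177.  183.  189.  195.  201.  207.  213.  219.  225.  231.
  237. ]
 [456.  457.  458.5 460.5 462.  463.5 465.  466.5 468.5 470.  471.  473.
  474.5]
 [  6.    8.    9.    9.    8.    9.    8.    9.    9.    8.   10.    8.
    9. ]]
[2.61446886e-01 4.12526099e+02]
152 67 153 66 154 67 155 67 156 68 157 68 158 69 159 73 160 86 161 101 162 106 163 106 164 106 165 106 166 105 167 104 
232 145 233 145 234 146 235 146 236 146 237 145 238 144 239 137 240 117 241 91 242 88 243 93 244 96 245 99 246 99 247 99 248 99 249 99 
[ 0.6724 -0.3735  0.012 ] [303.2 175.4]
[ 0.5805 -0.3903  0.012 ] [340.7 180.6]
[ 0.4908 -0.4066  0.012 ] [378.4 185.7]
```

>>> apply_moves(moves=[3, 2.2, -0.5, 0, 0, 0.3, 6, 4.5, -1, 0, 0, 0.6, 9, 6.8, -1.5, 0, 0, 0.9, 11, 8.3, -2, 0, 0, 1.1, 12.5, 9.4, -2.5, 0, 0, 1.25, 13.28, 9.96, -3, 0, 0, 1.4, 13.28, 9.96, -3, 0, 0, 1.55, 13.28, 9.96, -3, 0, 0, 1.69, 13.28, 9.96, -3, 0, 0, 1.69, 13.28, 9.96, -3, 0, 0, 1.69, 13.28, 9.96, -3, 0, 0, 1.69, 13.28, 9.96, -3, 0, 0, 1.69, 13.28, 9.96, -3, 0, 0, 1.69, 13.28, 9.96, -3, 0, 0, 1.69, 13.28, 9.96, -3, 0, 0, 1.69, 13.28, 9.96, -3, 0, 0, 1.69, 13.28, 9.96, -3, 0, 0, 1.69], claw=85)

```text
clock: 1.77
tcp_pos: [0.4758, -0.3079, 0.1333]
orientation: [0.0, 0.565, 0.825, 0.0]
wrist_force: [0.1, -0.4, 0.8]
finger_gap: 0.0724
grip_force: 0.0
```

>>> apply_moves(moves=[0, 0, -1, 0, 0, 0, 0, 0, -2, 0, 0, 0, 0, 0, -3, 0, 0, 0, 0, 0, -3.8, 0, 0, 0, 0, 0, -4.4, 0, 0, 0, 0, 0, -4.7, 0, 0, 0, 0, 0, -4.85, 0, 0, 0, 0, 0, -4.85, 0, 0, 0, 0, 0, -4.85, 0, 0, 0])

```text
clock: 2.52
tcp_pos: [0.4763, -0.3083, 0.0128]
orientation: [0.001, 0.564, 0.826, -0.0]
wrist_force: [0.0, -0.0, 0.6]
finger_gap: 0.0726
grip_force: 0.0
```

>>> apply_moves(moves=[0, 0, 0, 0, 0, 0, 0, 0, 0, 0, 0, 0, 0, 0, 0, 0, 0, 0, 0, 0, 0, 0, 0, 0, 0, 0, 0, 0, 0, 0, 0, 0, 0, 0, 0, 0, 0, 0, 0, 0, 0, 0, 0, 0, 0, 0, 0, 0], claw=35, newtons=40)

```text
clock: 3.18
tcp_pos: [0.4758, -0.3078, 0.012]
orientation: [0.0, 0.564, 0.826, 0.0]
wrist_force: [-0.1, 0.1, -1.1]
finger_gap: 0.0299
grip_force: 0.0
```

Run:
```python
from h import *
c=shot('top');s=shot('side')
a=cv2.resize(c['image'][215:305,380:480],None,fx=4,fy=4);b=cv2.resize(s['image'][130:250,300:430],(400,360))
m=np.zeros((360,800,3),np.uint8);m[:,:400]=a;m[:,400:]=b;cv2.imwrite('pics/m2.png',m)
```

```text
(no output)
```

View pics/m2.png

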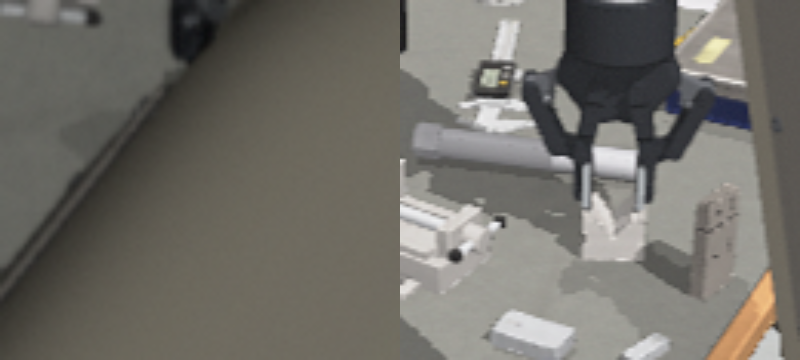

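Run:
```python
from h import *
s=shot('side')
for z in(0,.012,.034):print(z,proj(s,[.4757,-.3073,z]).round(1))
st=status.get_state();print(st['finger_gap'],st['grip_force'],st['tcp_pos'])
a=cv2.resize(s['image'][165:230,335:405],None,fx=8,fy=8,interpolation=cv2.INTER_CUBIC);cv2.imwrite('pics/m3.png',a)
```

```text
0 [367.5 212. ]
0.012 [367.6 207.4]
0.034 [368.  198.9]
0.03041859240677389 0.0 [ 0.47575971 -0.3077423   0.01191606]
```

View pics/m3.png

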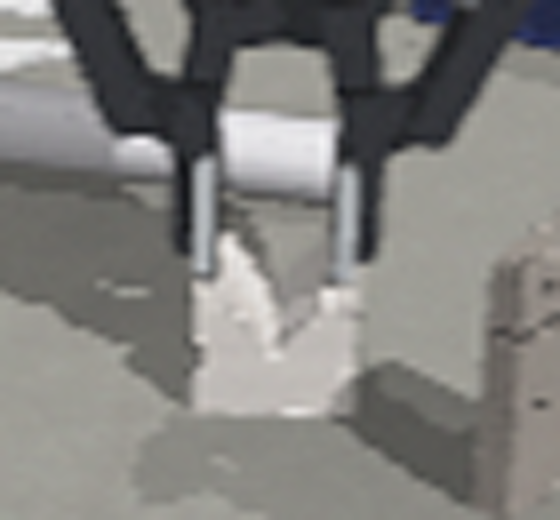

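Run:
```python
from h import *
s=shot('side')
for z in(0.004,.02,.034,.045):print(z,ray(s,360.6,199,z).round(4),ray(s,378.1,200,z).round(4))
print('blk',ray(s,359.3,216,0).round(4),ray(s,379.5,216.6,0).round(4))
t=.37
for d in(-1,1):
  p=np.array([.4757,-.3077])+d*.015*np.array([np.cos(t),np.sin(t)]); print(p,proj(s,[*p,.004]),proj(s,[*p,.034]))
```

```text
0.004 [ 0.5093 -0.3458  0.004 ] [ 0.4717 -0.3592  0.004 ]
0.02 [ 0.499  -0.3212  0.02  ] [ 0.4623 -0.3343  0.02  ]
0.034 [ 0.49   -0.2998  0.034 ] [ 0.454  -0.3126  0.034 ]
0.045 [ 0.483  -0.2829  0.045 ] [ 0.4476 -0.2955  0.045 ]
blk [ 0.4854 -0.2844  0.    ] [ 0.4446 -0.3016  0.    ]
[ 0.46171509 -0.31312423] [374.3653448  210.71802004] [374.93796358 199.09132594]
[ 0.48968491 -0.30227577] [360.81579156 210.11714423] [361.21115754 198.50317207]
```

Run:
```python
from h import *
s=shot('side'); im=cv2.imread('pics/side0.png')
for z in(.18,.19,.2,.207,.215,.225,.235):print(z,proj(s,[.1437,-.5562,z]).round(1))
g=cv2.cvtColor(im,cv2.COLOR_BGR2GRAY)[85:106,555:590];print(g)
```

```text
0.18 [558.3 121.7]
0.19 [559.4 117.3]
0.2 [560.4 112.9]
0.207 [561.1 109.8]
0.215 [561.9 106.2]
0.225 [563.  101.7]
0.235 [564.   97.2]
[[164 164 162 168 167 117  20  29  29  29  30  83 121 114  77  30  36  38
   34  35  30  44 123 164 169 167 166 165 164 163 162 164 164 165 163]
 [164 164 163 164 165 164 165 166 166 165 167 142 119  97  45  38  37  38
   39  40  40  56 129 164 166 164 163 164 164 165 164 164 164 164 162]
 [164 164 165 165 165 166 169 169 166 167 127 100 125  98  45  37  53  59
   53  47  45 101 126 147 163 161 160 161 165 164 163 164 163 163 165]
 [166 165 163 164 164 164 165 166 164 169 127  97 114  76  33  36  41  42
   43  46  41 102 105 132 164 163 164 163 165 164 164 165 163 164 164]
 [164 164 164 164 163 163 163 162 166 169 137 110 113  75  36  38  47  47
   41  43  59 128 159 163 165 164 165 165 164 165 163 164 164 164 163]
 [164 164 165 164 163 163 162 165 167 169 142 120  95  43  38  39  40  44
   46  44  59 128 164 166 165 165 164 165 162 162 163 165 165 163 163]
 [163 163 164 163 164 161 163 165 166 124  95 124  95  43  37  38  39  45
   49  44  99 125 14
[... 1381 characters left out ...]
 162 165 164 160 129  88  91 106 119 140 157 157
  125 131 163 164 165 166 164 164 164 163 162 164 164 165 164 163 162]
 [166 165 163 163 163 166 164 165 165 165 162 162 162 163 162 164 166 165
  162 161 165 165 164 164 164 162 162 163 162 164 165 163 162 164 164]
 [164 165 166 166 164 165 165 166 164 164 166 165 166 164 164 164 163 163
  165 165 163 166 164 164 163 162 163 165 165 165 164 164 162 163 164]
 [163 163 163 164 165 163 163 164 165 165 164 164 163 164 162 164 164 164
  163 165 165 164 163 163 164 162 163 165 166 165 165 163 162 163 163]
 [165 166 164 162 165 164 163 162 163 163 163 163 165 166 165 166 163 162
  164 162 164 165 165 165 164 163 165 163 164 163 164 163 163 165 166]]
```

The fingertips closed above the block: they are about 22 mm higher than the nominal TCP would put them. I'll reopen and go lower while watching the force.

>>> apply_moves(moves=[0, 0, 0.2, 0, 0, 0, 0, 0, 0.2, 0, 0, 0, 0, 0, 0.2, 0, 0, 0, 0, 0, 0.2, 0, 0, 0, 0, 0, 0.2, 0, 0, 0, 0, 0, 0, 0, 0, 0, 0, 0, -0.3, 0, 0, 0, 0, 0, -0.5, 0, 0, 0, 0, 0, -0.7, 0, 0, 0, 0, 0, -0.8, 0, 0, 0, 0, 0, -0.8, 0, 0, 0, 0, 0, -0.8, 0, 0, 0], claw=85)

```text
clock: 4.43
tcp_pos: [0.4756, -0.3076, -0.0084]
orientation: [-0.0, 0.564, 0.826, 0.0]
wrist_force: [-0.0, -0.7, -0.5]
finger_gap: 0.0724
grip_force: 0.0
```

>>> apply_moves(moves=[0, 0, 0, 0, 0, 0, 0, 0, 0, 0, 0, 0, 0, 0, 0, 0, 0, 0, 0, 0, 0, 0, 0, 0, 0, 0, 0, 0, 0, 0, 0, 0, 0, 0, 0, 0, 0, 0, 0, 0, 0, 0], claw=35, newtons=50)

```text
clock: 5.02
tcp_pos: [0.4762, -0.3082, -0.0074]
orientation: [0.001, 0.564, 0.826, -0.0]
wrist_force: [-1.0, 1.1, 5.4]
finger_gap: 0.0419
grip_force: 51.7
```

Run:
```python
from h import *
s=shot('side')
a=cv2.resize(s['image'][165:230,335:405],None,fx=8,fy=8,interpolation=cv2.INTER_CUBIC);cv2.imwrite('pics/m4.png',a)
```

```text
(no output)
```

View pics/m4.png

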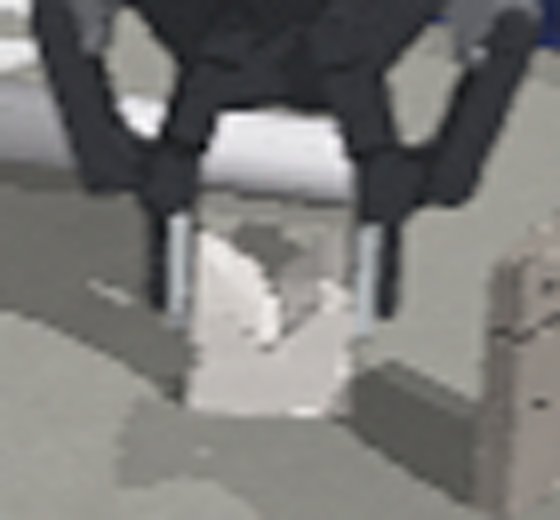

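The grip is now on the block's sides, with the pads on both faces at m4 (180,270) and (368,270). Lift and carry.

>>> apply_moves(moves=[0, 0, 0.5, 0, 0, 0, 0, 0, 1.5, 0, 0, 0, 0, 0, 2.7, 0, 0, 0, 0, 0.3, 4, 0, 0, 0, 0, 1, 5, 0, 0, -0.05, 0.05, 2, 5, 0, 0, -0.1, 0.1, 3.2, 5, 0, 0, -0.15, 0.15, 4.5, 5, 0, 0, -0.2, 0.2, 5.8, 5, 0, 0, -0.25, 0.25, 7.1, 5, 0, 0, -0.3, 0.3, 8.4, 5, 0, 0, -0.35, 0.3, 9.7, 5, 0, 0, -0.4, 0.35, 11, 5, 0, 0, -0.443, 0.4, 12.3, 5, 0, 0, -0.443, 0.42, 13.5, 5, 0, 0, -0.443, 0.42, 14.6, 5, 0, 0, -0.443, 0.42, 15.5, 5, 0, 0, -0.443, 0.42, 16.2, 5, 0, 0, -0.443, 0.42, 16.6, 5, 0, 0, -0.443, 0.42, 16.6, 5, 0, 0, -0.443])

```text
clock: 6.73
tcp_pos: [0.4854, 0.1089, 0.1162]
orientation: [-0.001, 0.731, 0.683, -0.0]
wrist_force: [0.8, 0.1, -3.7]
finger_gap: 0.0423
grip_force: 51.9
```

>>> apply_moves(moves=[0, 0, -0.8, 0, 0, 0, 0, 0, -1.6, 0, 0, 0, 0, 0, -2.3, 0, 0, 0, 0, 0, -2.9, 0, 0, 0, 0, 0, -3.3, 0, 0, 0, 0, 0, -3.4, 0, 0, 0, 0, 0, -3.4, 0, 0, 0])

```text
clock: 7.32
tcp_pos: [0.4856, 0.1066, 0.0312]
orientation: [-0.001, 0.732, 0.681, -0.001]
wrist_force: [0.3, 0.6, -2.5]
finger_gap: 0.0421
grip_force: 51.8
```

Run:
```python
from h import *
s=shot('side');t=shot('top')
a=cv2.resize(s['image'][290:370,190:310],(800,533),interpolation=cv2.INTER_CUBIC)
print(cv2.imwrite('pics/m5.png',a)); st=status.get_state();print(st['tcp_pos'],st['finger_gap'],st['grip_force'],st['joint_pos'].round(2))
```

```text
True
[0.48696948 0.10692241 0.03260368] 0.04180695008359931 51.834464084822685 [ 0.06  0.29 -0.44  0.84 -0.    1.7 ]
```

View pics/m5.png

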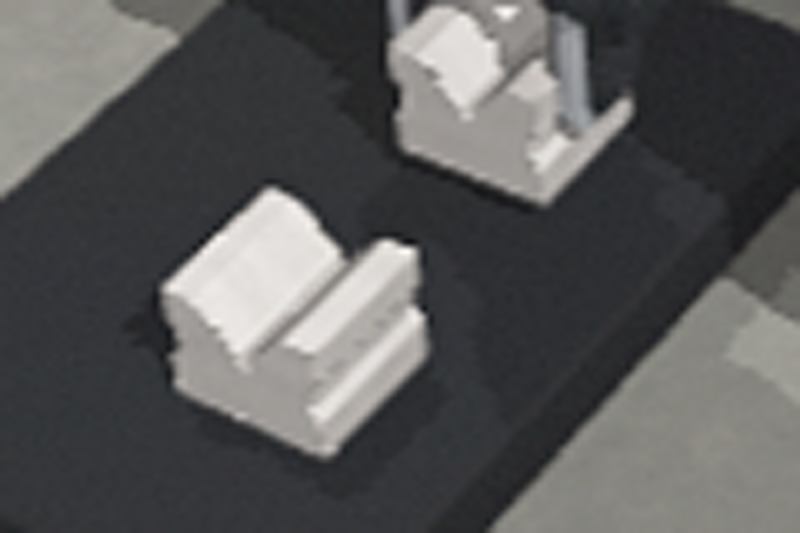

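m5 shows the loose block held in line with the fixed one, with its near bottom corner at crop (545,205). I'll lower it, then measure.

>>> apply_moves(moves=[0, 0, -0.15, 0, 0, 0, 0, 0, -0.3, 0, 0, 0, 0, 0, -0.38, 0, 0, 0, 0, 0, -0.4, 0, 0, 0, 0, 0, -0.4, 0, 0, 0, 0, 0, -0.4, 0, 0, 0])

```text
clock: 7.92
tcp_pos: [0.4867, 0.1072, 0.0226]
orientation: [0.0, 0.732, 0.682, 0.0]
wrist_force: [-1.1, -0.2, 4.4]
finger_gap: 0.0423
grip_force: 52.4
```

Run:
```python
from h import *
s=shot('side');cv2.imwrite('pics/s6.png',s['image'])
a=cv2.resize(s['image'][285:365,200:320],(800,533),interpolation=cv2.INTER_CUBIC)
# predicted corner positions drawn
f=np.array([.4928,.197]);d=np.array([np.cos(-1.643),np.sin(-1.643)]);n=np.array([-d[1],d[0]])
for o,col in((0,(0,0,255)),(.09,(0,255,0))):
  for z in(.03,.064):
    for i in(-1,1):
      for j in(-1,1):
        p=f+d*(o+i*.02)+n*j*.022;u=(proj(s,[*p,z])-[199.5,284.5])*6.667
        cv2.circle(a,tuple(int(x) for x in u),3,col,-1)
cv2.imwrite('pics/m6.png',a);st=status.get_state();print(st['tcp_pos'],st['wrist_force'])
```

```text
[0.48666896 0.10724797 0.02263135] [-1.98822648 -0.12533445  4.26055558]
```

View pics/m6.png

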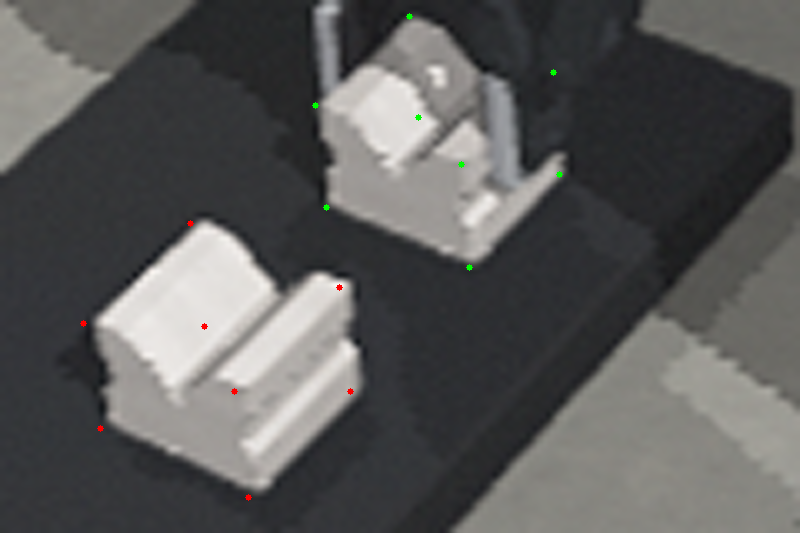

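m6 shows the loose block's corners about (-5,+1.5) crop px off relative to the fixed block's, so it is about 1 mm too close and about 0.8 mm too far back. I'll correct that and release.

>>> apply_moves(moves=[0, 0, 0.1, 0, 0, 0, -0.035, -0.04, 0.1, 0, 0, 0, -0.035, -0.04, 0.1, 0, 0, 0, -0.035, -0.04, 0.03, 0, 0, 0, -0.035, -0.04, -0.02, 0, 0, 0, -0.035, -0.04, -0.02, 0, 0, 0, -0.035, -0.04, -0.02, 0, 0, 0])

```text
clock: 8.55
tcp_pos: [0.4854, 0.1062, 0.0226]
orientation: [0.0, 0.732, 0.682, 0.0]
wrist_force: [-5.0, -0.4, 10.0]
finger_gap: 0.0421
grip_force: 52.9
```

>>> apply_moves(moves=[0, 0, 0, 0, 0, 0, 0, 0, 0, 0, 0, 0, 0, 0, 0, 0, 0, 0, 0, 0, 0, 0, 0, 0, 0, 0, 0, 0, 0, 0, 0, 0, 0.5, 0, 0, 0, 0, 0, 1.5, 0, 0, 0, 0, 0, 2.5, 0, 0, 0, 0, 0, 3.5, 0, 0, 0, 0, 0, 4, 0, 0, 0], claw=85)

```text
clock: 9.38
tcp_pos: [0.4868, 0.1063, 0.1243]
orientation: [0.001, 0.732, 0.682, 0.001]
wrist_force: [0.2, -0.2, 1.1]
finger_gap: 0.0724
grip_force: 0.0
```

>>> apply_moves(moves=[0, -1, 0, 0, 0, 0.12, 0.3, -2.3, 0, 0, 0, 0.24, 0.6, -3.6, 0, 0, 0, 0.36, 0.9, -4.9, 0, 0, 0, 0.48, 1.18, -6, 0, 0, 0, 0.6, 1.18, -6.9, 0, 0, 0, 0.72, 1.18, -7.4, 0, 0, 0, 0.84, 1.18, -7.55, 0, 0, 0, 0.96, 1.18, -7.55, -0.5, 0, 0, 1.08, 1.18, -7.55, -1.2, 0, 0, 1.2, 1.18, -7.55, -2, 0, 0, 1.32, 1.18, -7.55, -2.6, 0, 0, 1.41, 1.18, -7.55, -2.8, 0, 0, 1.41, 1.18, -7.55, -2.8, 0, 0, 1.41, 1.18, -7.55, -2.8, 0, 0, 1.41], claw=62)

```text
clock: 10.63
tcp_pos: [0.515, -0.0825, 0.0517]
orientation: [-0.0, 0.117, 0.993, 0.0]
wrist_force: [-0.2, 0.1, -0.7]
finger_gap: 0.0527
grip_force: 0.0
```

Run:
```python
from h import *
st=status.get_state();print(st['tcp_pos'],st['orientation'],st['finger_gap'])
t=shot('top');s=shot('side')
T=cv2.resize(t['image'][222:262,170:250],(800,400),interpolation=cv2.INTER_CUBIC)
S=cv2.resize(s['image'][235:275,265:345],(400,200),interpolation=cv2.INTER_CUBIC)
S2=cv2.resize(t['image'][215:255,285:365],(400,200),interpolation=cv2.INTER_CUBIC)
cv2.imwrite('pics/m7.png',np.vstack([T,np.hstack([S,S2])]))
```

```text
[ 0.51504283 -0.0825255   0.05169131] [-8.06418519e-05  1.16757797e-01  9.93160412e-01  8.34557782e-05] 0.05273781994022886
```

View pics/m7.png

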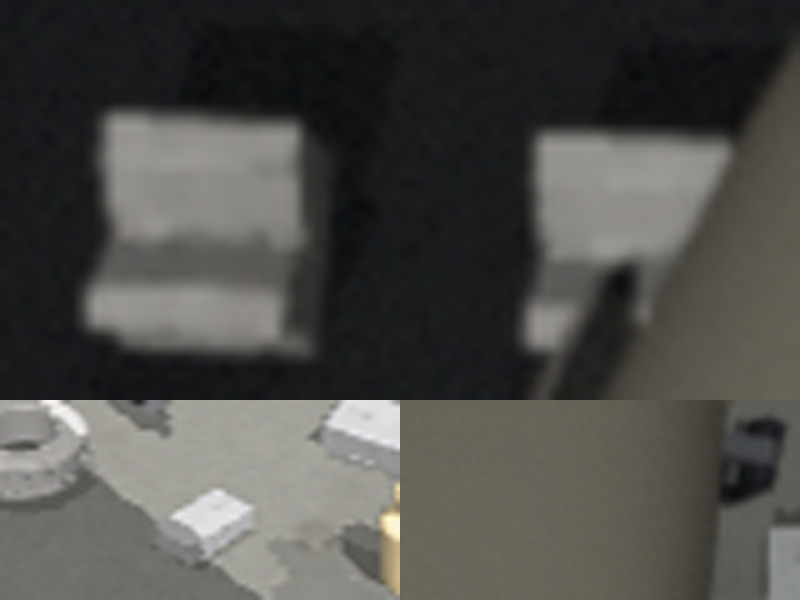

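m7: the blocks look aligned, with left-end corners at fixed (104,113) and (85,333) and loose (536,133) and (523,350). I'll compute the gap later. Descend onto the slip now.

>>> apply_moves(moves=[0, 0, -0.8, 0, 0, 0, 0, 0, -1.6, 0, 0, 0, 0, 0, -2.2, 0, 0, 0, 0, 0, -2.6, 0, 0, 0, 0, 0, -2.8, 0, 0, 0, 0, 0, -2.8, 0, 0, 0, 0, 0, -2.8, 0, 0, 0])

```text
clock: 11.32
tcp_pos: [0.5155, -0.0827, -0.0179]
orientation: [0.0, 0.116, 0.993, -0.0]
wrist_force: [-0.4, -0.0, 0.6]
finger_gap: 0.0529
grip_force: 0.0
```

>>> apply_moves(moves=[0, 0, 0, 0, 0, 0, 0, 0, 0, 0, 0, 0, 0, 0, 0, 0, 0, 0, 0, 0, 0, 0, 0, 0, 0, 0, 0, 0, 0, 0, 0, 0, 0, 0, 0, 0], claw=25, newtons=40)

```text
clock: 11.82
tcp_pos: [0.5159, -0.0828, -0.0172]
orientation: [0.001, 0.116, 0.993, -0.0]
wrist_force: [-0.9, 0.9, 5.5]
finger_gap: 0.0324
grip_force: 39.4
```

Run:
```python
from h import *
t=shot('top')
f=lambda X,Y:ray(t,170+X/10-.5,222+Y/10-.5,.064)[:2]
F=[f(104,113),f(85,333)];L=[f(536,133),f(523,350)]
d=np.array([np.cos(-1.643),np.sin(-1.643)]);n=np.array([-d[1],d[0]])
for a,b in zip(F,L):print((b-a)@d,(b-a)@n)
print(F,L,f(302,121))
```

```text
0.08939252344224 -0.00019266514870671948
0.08997564729798757 0.0005375421203942421
[array([0.51675263, 0.21561577]), array([0.47109899, 0.21882231])] [array([0.51011161, 0.12647006]), array([0.46514421, 0.12904232])] [0.51395083 0.17473182]
```

The camera gives a gap of 49.7 mm and a sideways offset of 0.2 mm, so the V-block is good. Carry the slip.

>>> apply_moves(moves=[0, 0, 0.5, 0, 0, 0, 0, 0, 1.5, 0, 0, 0, 0, 0, 2.7, 0, 0, -0.1, 0, 0.3, 3.9, 0, 0, -0.22, -0.1, 1, 4.8, 0, 0, -0.34, -0.2, 1.9, 4.8, 0, 0, -0.46, -0.3, 2.9, 4.8, 0, 0, -0.58, -0.4, 3.9, 4.8, 0, 0, -0.7, -0.5, 4.9, 4.8, 0, 0, -0.82, -0.6, 5.9, 4.8, 0, 0, -0.94, -0.7, 6.9, 4.8, 0, 0, -1.06, -0.8, 7.8, 4.8, 0, 0, -1.18, -0.95, 8.6, 4.8, 0, 0, -1.3, -1.05, 9.1, 4.8, 0, 0, -1.41, -1.05, 9.39, 4.8, 0, 0, -1.41, -1.05, 9.39, 4.8, 0, 0, -1.41, -1.05, 9.39, 4.8, 0, 0, -1.41, -1.05, 9.39, 4.3, 0, 0, -1.41, -1.05, 9.39, 3.6, 0, 0, -1.41, -1.05, 9.39, 3.6, 0, 0, -1.41])

```text
clock: 13.53
tcp_pos: [0.487, 0.1508, 0.069]
orientation: [-0.001, 0.732, 0.682, -0.002]
wrist_force: [-1.1, -0.1, -0.7]
finger_gap: 0.0325
grip_force: 39.9
```

>>> apply_moves(moves=[0, 0, -0.6, 0, 0, 0, 0, 0, -1.2, 0, 0, 0, 0, 0, -1.7, 0, 0, 0, 0, 0, -2.1, 0, 0, 0, 0, 0, -2.3, 0, 0, 0, 0, 0, -2.37, 0, 0, 0, 0, 0, -2.38, 0, 0, 0, 0, 0, -2.38, 0, 0, 0])

```text
clock: 14.2
tcp_pos: [0.4885, 0.1516, 0.0129]
orientation: [0.0, 0.732, 0.682, -0.0]
wrist_force: [-2.9, -1.3, 3.8]
finger_gap: 0.0331
grip_force: 40.5
```

Run:
```python
from h import *
s=shot('side')
a=cv2.resize(s['image'][285:365,200:320],(800,533),interpolation=cv2.INTER_CUBIC)
cv2.imwrite('pics/m8.png',a);st=status.get_state();print(st['tcp_pos'],st['wrist_force'],st['grip_force'])
f=np.array([.4928,.197]);d=np.array([np.cos(-1.643),np.sin(-1.643)]);n=np.array([-d[1],d[0]])
for i,j,z in((-1,-1,.0395),(1,-1,.0395),(1,1,.0395),(-1,1,.0395),(-1,-1,.03)):print((proj(s,[*(f+d*(.045+i*.01)+n*j*.0175),z])-[199.5,284.5])*6.667+[12,-6])
```

```text
[0.48859287 0.15163998 0.01290519] [-4.10855045 -2.02891965  5.09454213] 40.69243188947439
[380.99661289 312.22976691]
[429.18254185 263.04375034]
[314.19866101 214.24782369]
[265.09080645 262.00805675]
[383.8029514  340.85181951]
```

View pics/m8.png

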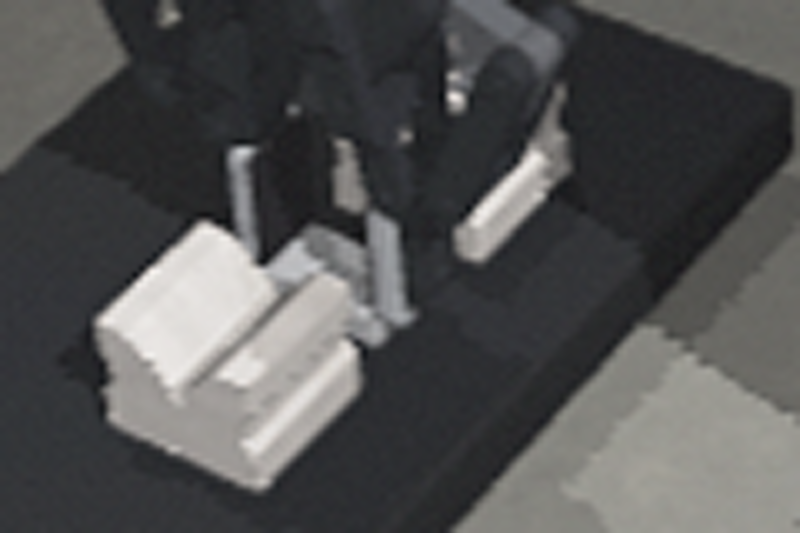

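m8 shows the slip between the blocks, with its near bottom corner at about (378,345) against a predicted (384,341), which is within about 1 mm. Release it and go to the mandrel.

>>> apply_moves(moves=[0, 0, 0, 0, 0, 0, 0, 0, 0, 0, 0, 0, 0, 0, 0, 0, 0, 0, 0, 0, 0, 0, 0, 0, 0, 0, 0.5, 0, 0, 0, 0, 0, 1.5, 0, 0, 0, 0, 0, 3, 0, 0, 0, 0, 0, 4.5, 0, 0, 0, 0, 0, 5.9, 0, 0, 0, 0, 0, 5.9, 0, 0, 0], claw=60)

```text
clock: 15.08
tcp_pos: [0.493, 0.153, 0.1668]
orientation: [0.003, 0.732, 0.682, 0.005]
wrist_force: [1.2, 0.1, -0.5]
finger_gap: 0.0514
grip_force: 0.0
```

>>> apply_moves(moves=[0.2, -1.3, 0, 0, 0, -0.11, 0.4, -2.8, 0, 0, 0, -0.22, 0.6, -4.3, 0, 0, 0, -0.33, 0.8, -5.8, 0, 0, 0, -0.44, 1, -7.3, 0, 0, 0, -0.55, 1.2, -8.8, 0, 0, 0, -0.66, 1.4, -10.3, 0, 0, 0, -0.77, 1.6, -11.8, 0, 0, 0, -0.88, 1.9, -13.3, 0, 0, 0, -0.99, 2.2, -14.8, 0, 0, 0, -1.1, 2.5, -16.3, 0, 0, 0, -1.21, 2.9, -17.8, 0, 0, 0, -1.32, 3.2, -19.2, 0, 0, 0, -1.32, 3.5, -20.4, 0, 0, 0, -1.32, 3.71, -21.2, 0, 0, 0, -1.32, 3.71, -21.7, 0, 0, 0, -1.32, 3.71, -21.7, 0, 0, 0, -1.32, 3.71, -21.7, -1, 0, 0, -1.32, 3.71, -21.7, -2, 0, 0, -1.32, 3.71, -21.7, -2, 0, 0, -1.32], claw=50)

```text
clock: 16.75
tcp_pos: [0.5789, -0.3872, 0.1038]
orientation: [-0.003, 0.996, 0.09, -0.003]
wrist_force: [-1.5, 1.8, -1.3]
finger_gap: 0.0426
grip_force: 0.0
```

Run:
```python
from h import *
st=status.get_state();print(st['tcp_pos'],st['orientation'],st['finger_gap'],st['joint_pos'].round(2))
t=shot('top'); im=t['image'];cv2.imwrite('pics/t9.png',im)
# slip check: bright blob between the blocks
g=cv2.cvtColor(im,cv2.COLOR_BGR2GRAY)[222:262,170:250]
_,mk=cv2.threshold(g,75,255,0)
n,l,stt,cen=cv2.connectedComponentsWithStats(mk)
for i in range(1,n):
  if stt[i,4]>20:
    cnt=max(cv2.findContours((l==i).astype(np.uint8),0,1)[0],key=cv2.contourArea)
    print(stt[i],(cen[i]+[170,222]).round(1),cv2.minAreaRect(cnt),ray(t,*(cen[i]+[170,222]),.0395).round(4))
for p in((477,175),(480,185),(485,190),(492,190)):print(p,ray(t,*p,.01).round(3))
```

```text
[ 0.57885225 -0.38717081  0.10378932] [-0.00329557  0.99592984  0.09001874 -0.0030871 ] 0.04255754920914246 [-0.7   0.6   0.24  1.22  0.    2.26]
[  8  11  23  24 455] [189.4 244.8] ((19.0, 22.5), (23.0, 22.0), 90.0) [0.4951 0.2019 0.0395]
[ 52  13  28  27 667] [236.2 248.4] ((65.5, 26.0), (26.0, 27.0), 90.0) [0.4848 0.1034 0.0395]
[ 37  16  11  18 173] [212.  246.6] ((42.0, 24.5), (17.0, 10.0), 90.0) [0.4899 0.1542 0.0395]
(477, 175) [ 0.638 -0.421  0.01 ]
(480, 185) [ 0.615 -0.426  0.01 ]
(485, 190) [ 0.603 -0.436  0.01 ]
(492, 190) [ 0.603 -0.451  0.01 ]
```

Run:
```python
from h import *
t=shot('top'); g=cv2.cvtColor(t['image'],cv2.COLOR_BGR2GRAY)
for v in(241,245,249,252):print(v,g[v,176:236].tolist())
d=np.array([np.cos(-1.643),np.sin(-1.643)])
print(status.get_state()['tcp_pos'])
```

```text
241 [24, 23, 26, 33, 78, 130, 138, 139, 137, 135, 132, 133, 132, 133, 136, 134, 133, 133, 133, 134, 132, 133, 133, 118, 61, 48, 41, 25, 18, 17, 18, 38, 85, 132, 134, 134, 136, 134, 135, 133, 132, 116, 54, 24, 24, 24, 34, 72, 122, 133, 133, 136, 138, 137, 139, 140, 137, 138, 139, 140]
245 [25, 25, 23, 24, 46, 84, 118, 121, 127, 131, 123, 109, 111, 107, 112, 115, 116, 117, 118, 105, 104, 119, 119, 110, 82, 52, 40, 20, 15, 19, 26, 64, 112, 132, 135, 135, 134, 132, 133, 133, 127, 101, 45, 24, 27, 26, 26, 60, 106, 125, 130, 133, 137, 141, 141, 141, 141, 139, 140, 137]
249 [24, 25, 35, 62, 88, 91, 92, 90, 88, 87, 88, 90, 91, 90, 90, 90, 90, 88, 87, 86, 86, 88, 79, 55, 48, 46, 35, 21, 16, 20, 39, 83, 130, 137, 136, 132, 130, 132, 133, 132, 120, 62, 28, 27, 26, 24, 31, 52, 85, 88, 88, 89, 88, 88, 90, 89, 85, 84, 79, 74]
252 [26, 34, 82, 137, 144, 145, 145, 142, 143, 142, 143, 142, 144, 143, 142, 140, 137, 136, 136, 137, 136, 127, 89, 54, 48, 44, 25, 21, 25, 28, 57, 102, 133, 136, 135, 128, 128, 131, 131, 132, 121, 52, 22, 22, 26, 28, 61, 104, 109, 110, 112, 111, 111, 113, 112, 102, 80, 80, 99, 107]
[ 0.58063493 -0.3885727   0.10856192]
```

The slip sits about 1.8 mm left of mid-gap, so I'll go back and shift it before the mandrel goes on.

>>> apply_moves(moves=[0, 0, 1, 0, 0, 0.11, -0.3, 1.3, 2, 0, 0, 0.22, -0.6, 2.8, 2, 0, 0, 0.33, -0.9, 4.3, 2, 0, 0, 0.44, -1.2, 5.8, 2, 0, 0, 0.55, -1.5, 7.3, 2, 0, 0, 0.66, -1.8, 8.8, 2, 0, 0, 0.77, -2.1, 10.3, 2, 0, 0, 0.88, -2.4, 11.8, 2, 0, 0, 0.99, -2.7, 13.3, 2, 0, 0, 1.1, -3, 14.8, 2, 0, 0, 1.21, -3.2, 16.3, 2, 0, 0, 1.32, -3.4, 17.8, 2, 0, 0, 1.32, -3.6, 19.2, 2, 0, 0, 1.32, -3.71, 20.4, 2, 0, 0, 1.32, -3.71, 21.2, 2, 0, 0, 1.32, -3.71, 21.7, 2, 0, 0, 1.32, -3.71, 21.7, 2, 0, 0, 1.32, -3.71, 21.7, 2, 0, 0, 1.32, -3.71, 21.7, 2, 0, 0, 1.32], claw=60)

```text
clock: 18.52
tcp_pos: [0.4891, 0.1516, 0.1602]
orientation: [0.001, 0.732, 0.681, 0.0]
wrist_force: [0.5, -0.4, 0.2]
finger_gap: 0.051
grip_force: 0.0
```

>>> apply_moves(moves=[0, 0, -1.2, 0, 0, 0, 0, 0, -2.4, 0, 0, 0, 0, 0, -3.6, 0, 0, 0, 0, 0, -4.6, 0, 0, 0, 0, 0, -5.3, 0, 0, 0, 0, 0, -5.7, 0, 0, 0, 0, 0, -5.88, 0, 0, 0, 0, 0, -5.88, 0, 0, 0, 0, 0, -5.88, 0, 0, 0])

```text
clock: 19.27
tcp_pos: [0.4896, 0.1519, 0.0133]
orientation: [0.0, 0.732, 0.681, 0.001]
wrist_force: [0.0, -0.6, 0.6]
finger_gap: 0.0513
grip_force: 0.0
```

>>> apply_moves(moves=[0, 0, 0, 0, 0, 0, 0, 0, 0, 0, 0, 0, 0, 0, 0, 0, 0, 0, 0, 0, 0, 0, 0, 0, 0, 0, 0.06, 0, 0, 0, 0, -0.04, 0.06, 0, 0, 0, 0, -0.07, 0.06, 0, 0, 0, 0, -0.07, 0.06, 0, 0, 0, 0, -0.07, 0, 0, 0, 0, 0, -0.07, 0, 0, 0, 0], claw=25)

```text
clock: 20.1
tcp_pos: [0.4889, 0.1505, 0.014]
orientation: [0.0, 0.732, 0.682, 0.0]
wrist_force: [-3.7, -1.5, 13.6]
finger_gap: 0.0316
grip_force: 44.2
```

>>> apply_moves(moves=[0, 0, 0, 0, 0, 0, 0, 0, 0, 0, 0, 0, 0, 0, 0, 0, 0, 0, 0, 0, 0, 0, 0, 0, 0, 0, 0.5, 0, 0, 0, 0, 0, 1.5, 0, 0, 0, 0, 0, 3, 0, 0, 0, 0, 0, 4.5, 0, 0, 0, 0, 0, 5.9, 0, 0, 0, 0, 0, 5.9, 0, 0, 0], claw=60)

```text
clock: 20.93
tcp_pos: [0.4928, 0.1512, 0.1669]
orientation: [0.003, 0.732, 0.682, 0.005]
wrist_force: [0.9, -0.1, -0.3]
finger_gap: 0.0512
grip_force: 0.0
```

>>> apply_moves(moves=[0.2, -1.3, 0, 0, 0, -0.11, 0.4, -2.8, 0, 0, 0, -0.22, 0.6, -4.3, 0, 0, 0, -0.33, 0.8, -5.8, 0, 0, 0, -0.44, 1, -7.3, 0, 0, 0, -0.55, 1.2, -8.8, 0, 0, 0, -0.66, 1.4, -10.3, 0, 0, 0, -0.77, 1.6, -11.8, 0, 0, 0, -0.88, 1.9, -13.3, 0, 0, 0, -0.99, 2.2, -14.8, 0, 0, 0, -1.1, 2.5, -16.3, 0, 0, 0, -1.21, 2.9, -17.8, 0, 0, 0, -1.32, 3.2, -19.2, 0, 0, 0, -1.32, 3.5, -20.4, 0, 0, 0, -1.32, 3.71, -21.1, 0, 0, 0, -1.32, 3.71, -21.6, 0, 0, 0, -1.32, 3.71, -21.63, 0, 0, 0, -1.32, 3.71, -21.63, -1, 0, 0, -1.32, 3.71, -21.63, -2, 0, 0, -1.32, 3.71, -21.63, -2, 0, 0, -1.32], claw=50)

```text
clock: 22.6
tcp_pos: [0.5787, -0.3867, 0.1045]
orientation: [-0.003, 0.996, 0.09, -0.003]
wrist_force: [-0.7, 0.5, -1.6]
finger_gap: 0.0424
grip_force: 0.0
```

```bash
cat > sl.py <<'E'
from h import *
st=status.get_state();print(st['tcp_pos'],st['orientation'],st['finger_gap'])
t=shot('top'); im=t['image'];cv2.imwrite('pics/t10.png',im)
g=cv2.cvtColor(im,cv2.COLOR_BGR2GRAY)[222:262,170:250]
_,mk=cv2.threshold(g,75,255,0)
n,l,stt,cen=cv2.connectedComponentsWithStats(mk)
for i in range(1,n):
  if stt[i,4]>20: print(stt[i],(cen[i]+[170,222]).round(1),ray(t,*(cen[i]+[170,222]),.0395).round(4))
E
python3 sl.py
```

```text
[ 0.57867014 -0.38669736  0.10451706] [-0.0034027   0.99590895  0.0902429  -0.00316373] 0.042422079084817814
[  8  11  23  24 452] [189.3 244.8] [0.4951 0.2019 0.0395]
[ 52  13  28  27 668] [236.2 248.4] [0.4848 0.1034 0.0395]
[ 38  16  11  18 173] [212.9 246.5] [0.4901 0.1524 0.0395]
```

>>> apply_moves(moves=[0, 0, -0.7, 0, 0, 0, 0, 0, -1.7, 0, 0, 0, 0, 0, -2.7, 0, 0, 0, 0, 0, -3.6, 0, 0, 0, 0, 0, -4.3, 0, 0, 0, 0, 0, -4.8, 0, 0, 0, 0, 0, -5.05, 0, 0, 0, 0, 0, -5.05, 0, 0, 0, 0, 0, -5.05, 0, 0, 0])

```text
clock: 23.4
tcp_pos: [0.5821, -0.3904, -0.015]
orientation: [0.001, 0.996, 0.09, 0.0]
wrist_force: [-0.3, 0.0, 0.8]
finger_gap: 0.043
grip_force: 0.0
```

>>> apply_moves(moves=[0, 0, 0, 0, 0, 0, 0, 0, 0, 0, 0, 0, 0, 0, 0, 0, 0, 0, 0, 0, 0, 0, 0, 0, 0, 0, 0, 0, 0, 0, 0, 0, 0, 0, 0, 0], claw=10, newtons=70)

```text
clock: 23.9
tcp_pos: [0.5825, -0.3906, -0.0141]
orientation: [0.001, 0.996, 0.09, 0.001]
wrist_force: [-0.8, 2.6, 5.9]
finger_gap: 0.0211
grip_force: 68.6
```

>>> apply_moves(moves=[0, 0, 0.4, 0, 0, 0, 0, 0, 1.2, 0, 0, 0, -0.1, 0, 2.2, 0, 0, 0, -0.3, 0.1, 3.3, 0, 0, 0.05, -0.6, 0.4, 4.4, 0, 0, 0.12, -0.9, 0.9, 5.2, 0, 0, 0.2, -1.2, 1.6, 5.6, 0, 0, 0.29, -1.5, 2.5, 5.6, 0, 0, 0.38, -1.8, 3.5, 5.6, 0, 0, 0.47, -2.1, 4.6, 5.6, 0, 0, 0.56, -2.4, 5.8, 5.6, 0, 0, 0.65, -2.6, 7, 5.6, 0, 0, 0.74, -2.8, 8.2, 5.6, 0, 0, 0.83, -3, 9.4, 5.6, 0, 0, 0.92, -3.1, 10.6, 5.6, 0, 0, 1.01, -3.2, 11.8, 5.6, 0, 0, 1.1, -3.3, 13, 5.6, 0, 0, 1.18, -3.4, 14.2, 5.6, 0, 0, 1.25, -3.5, 15.4, 5.6, 0, 0, 1.3, -3.6, 16.5, 5.6, 0, 0, 1.319])

```text
clock: 25.57
tcp_pos: [0.4905, 0.0238, 0.1239]
orientation: [-0.0, 0.731, 0.682, -0.0]
wrist_force: [0.8, 0.3, -5.4]
finger_gap: 0.0212
grip_force: 69.0
```

>>> apply_moves(moves=[-0.04, 1.1, 0, 0, 0, 0, -0.08, 2.2, 0, 0, 0, 0, -0.12, 3.2, 0, 0, 0, 0, -0.12, 4, 0, 0, 0, 0, -0.12, 4.7, 0, 0, 0, 0, -0.12, 5.1, 0, 0, 0, 0, -0.12, 5.2, 0, 0, 0, 0, -0.12, 5.2, 0, 0, 0, 0, -0.12, 5.2, -0.5, 0, 0, 0, -0.12, 5.2, -1.2, 0, 0, 0, -0.12, 5.2, -1.9, 0, 0, 0, -0.12, 5.2, -2.4, 0, 0, 0, -0.12, 5.2, -2.7, 0, 0, 0, -0.12, 5.2, -2.9, 0, 0, 0, -0.12, 5.2, -2.9, 0, 0, 0, -0.12, 5.2, -2.9, 0, 0, 0])

```text
clock: 26.9
tcp_pos: [0.4888, 0.1518, 0.0516]
orientation: [0.0, 0.732, 0.681, 0.0]
wrist_force: [0.2, -0.5, -5.2]
finger_gap: 0.0212
grip_force: 69.2
```

Run:
```python
from h import *
s=shot('side')
st=status.get_state();print(st['tcp_pos'],st['orientation'],st['wrist_force'],st['ft_torque'],st['grip_force'])
a=cv2.resize(s['image'][260:380,180:340],(800,600),interpolation=cv2.INTER_CUBIC)
cv2.imwrite('pics/m11.png',a)
f=np.array([.4928,.197]);d=np.array([np.cos(-1.643),np.sin(-1.643)])
for o in(-.045,.135):
  p=f+d*o;print(((proj(s,[*p,.074])-[179.5,259.5])*5).round(0))
```

```text
[0.4891743  0.15199658 0.05196101] [4.24167960e-04 7.32279988e-01 6.81003363e-01 5.07582717e-04] [ 0.16147295  0.5297855  -4.41839238] [-0.06622004 -0.02393628 -0.01891992] 69.15917158126831
[163. 420.]
[501.  95.]
```

>>> apply_moves(moves=[0, 0, -0.15, 0, 0, 0, 0, 0, -0.3, 0, 0, 0, 0, 0, -0.4, 0, 0, 0, 0, 0, -0.44, 0, 0, 0, 0, 0, -0.46, 0, 0, 0, 0, 0, -0.46, 0, 0, 0])

```text
clock: 27.45
tcp_pos: [0.4892, 0.1524, 0.0425]
orientation: [0.001, 0.732, 0.681, 0.001]
wrist_force: [-7.3, -1.8, 15.9]
finger_gap: 0.021
grip_force: 71.5
```

>>> apply_moves(moves=[-0.04, 0, 0.05, 0, 0, 0, -0.06, 0, 0.05, 0, 0, 0, -0.06, 0, 0.05, 0, 0, 0])

```text
clock: 27.7
tcp_pos: [0.4887, 0.1524, 0.0425]
orientation: [0.001, 0.732, 0.681, 0.002]
wrist_force: [-1.2, -0.9, 7.5]
finger_gap: 0.0212
grip_force: 70.2
```

>>> apply_moves(moves=[0, 0, 0, 0, 0, 0, 0, 0, 0, 0, 0, 0, 0, 0, 0, 0, 0, 0, 0, 0, 0, 0, 0, 0, 0, 0, 0, 0, 0, 0, 0, 0, 0.5, 0, 0, 0, 0, 0, 1.5, 0, 0, 0, 0, 0, 3, 0, 0, 0, 0, 0, 4.2, 0, 0, 0, 0, 0, 4.2, 0, 0, 0], claw=50)

```text
clock: 28.53
tcp_pos: [0.4907, 0.1529, 0.152]
orientation: [0.003, 0.732, 0.681, 0.004]
wrist_force: [1.5, 0.1, -0.0]
finger_gap: 0.0428
grip_force: 0.0
```

Run:
```python
from h import *
t=shot('top');s=shot('side')
cv2.imwrite('pics/t12.png',t['image']);cv2.imwrite('pics/s12.png',s['image'])
im=t['image'].astype(int); sub=im[276:300,408:444]
rb=sub[:,:,2]-sub[:,:,0]
print('R-B');print('\n'.join(' '.join('%3d'%x for x in r) for r in rb[2:20]))
print('G');print('\n'.join(' '.join('%3d'%x for x in r) for r in sub[2:20,:,1]))
```

```text
R-B
  6   6   6   5   6   6   5   5   4   3   4   4   3   3   3   4   4   3   4   3   3   4   3   4   4   3   4   5   5   4   7   5   5   4   5   4
  6   5   6   6   6   6   6   4   3   3   4   4   2   3   4   3   3   3   4   5   3   4   3   4   5   4   5   5   6   6   6   5   5   4   5   5
  6   6   6   6   5   6   5   4   4   3   3   2   4   4   4   4   3   4   4   3   3   3   3   5   4   4   6   5   5   7   6   6   5   4   6   5
  6   5   5   7   5   5   4   4   3   3   4   4   4   5   4   5   3   3   3   4   3   3   3   3   4   3   5   5   5   7   6   5   5   4   6   6
  6   6   6   7   6   5   5   4   5   4   5   4   6   8   7   6   5   5   4   5   4   3   3   4   3   5   5   5   5   7   6   6   5   5   5   6
  6   6   6   5   5   5   4   4   3   5   5   5   9  11  11   9   8  10   7   5   4   4   5   5   5   5   4   4   6   5   5   5   6   4   5   5
  5   4   6   7   4   4   3   4   4   4   5   5  10  11  10  10  10  12  11   9  10  10   8   7   7   7   5   5   4   5   5   6   4   5   4   5
  4   5   6   6   5   5   3   3   4   5   4   6  10  12  11  11  11  11  12  10  11  12 
[... 3389 characters left out ...]
  89  87  81  80  79  75  71  68  65  70  69  67  67  68  67  61  70  67  63  73  81  81  92 101  99  99 101 102 101 100 102
 96  90  89  89  91  91  88  90  88  88  86  80  81  80  79  72  71  70  69  65  65  68  69  68  76  86  91  98 100  99 102 100 103 103 100 100
 90  90  89  91  89  90  90  92  91  91  91  89  88  89  87  81  81  79  79  79  80  82  86  91  92  99 100 102 100 102 101 103 103 104 102 102
 90  91  90  91  91  91  90  90  91  92  91  90  90  89  92  89  88  90  92  97  96  99 100  99 102 101 103 103 103 102 103 102 100 101 103 101
 89  89  89  89  90  88  91  89  90  90  90  90  89  89  89  90  89  89  93 100 100  99 101 100 101 102 101 103 102 102 101 101 100 101 102 102
```

Run:
```python
from h import *
t=shot('top');s=shot('side')
c=ray(t,428.1,286.5,.078);a=ray(t,420,286.5-8.1*.264,.078);b=ray(t,436.2,286.5+8.1*.264,.078)
print(c,np.arctan2(*(b-a)[1::-1]),'side',proj(s,c))
st=status.get_state();print(st['tcp_pos'],st['orientation'])
# mandrel top view: rows profile
g=cv2.cvtColor(t['image'],cv2.COLOR_BGR2GRAY)
# side mandrel ends: bright strip along axis
gs=cv2.cvtColor(s['image'],cv2.COLOR_BGR2GRAY)
f=np.array([.4928,.197]);d=np.array([np.cos(-1.643),np.sin(-1.643)])
print('top');
for k in list(range(-56,-36,2))+list(range(126,148,2)):
  p=f+d*k/1e3;u=proj(t,[*p,.078]);v=proj(s,[*p,.076])+[2,-1]
  print(k,g[int(round(u[1])),int(round(u[0]))],gs[int(round(v[1])),int(round(v[0]))],u.round(1),v.round(1))
```

```text
[ 0.39174522 -0.28546159  0.078     ] -1.8579457080118722 side [402.00081233 194.71636279]
[0.48614065 0.1521317  0.14489035] [-4.59758934e-04  7.32091263e-01  6.81206072e-01 -6.76525687e-04]
top
-56 71 42 [159.6 241.8] [209.2 346.1]
-54 34 135 [160.6 241.8] [210.1 345.2]
-52 30 166 [161.6 241.9] [211.  344.4]
-50 28 176 [162.5 241.9] [211.8 343.6]
-48 29 160 [163.5 241.9] [212.7 342.7]
-46 36 160 [164.5 242. ] [213.6 341.9]
-44 36 152 [165.5 242. ] [214.4 341.1]
-42 44 172 [166.5 242.1] [215.3 340.3]
-40 36 218 [167.4 242.1] [216.1 339.4]
-38 31 217 [168.4 242.2] [217.  338.6]
126 103 148 [249.  245.7] [278.6 279.5]
128 102 148 [250.  245.8] [279.3 278.8]
130 103 146 [251.  245.8] [280.  278.2]
132 102 145 [252.  245.9] [280.6 277.5]
134 98 150 [253.  245.9] [281.3 276.9]
136 77 150 [254. 246.] [281.9 276.3]
138 44 133 [254.9 246. ] [282.6 275.6]
140 22 105 [255.9 246.1] [283.3 275. ]
142 23 106 [256.9 246.1] [283.9 274.4]
144 20 106 [257.9 246.1] [284.6 273.8]
146 23 103 [258.9 246.2] [285.2 273.1]
```

>>> apply_moves(moves=[-0.2, -1, 0, 0, 0, 0, -0.5, -2.4, 0, 0, 0, -0.02, -0.8, -3.8, 0, 0, 0, -0.04, -1.1, -5.2, 0, 0, 0, -0.06, -1.4, -6.6, 0, 0, 0, -0.08, -1.7, -8, 0, 0, 0, -0.1, -2, -9.4, 0, 0, 0, -0.12, -2.3, -10.8, 0, 0, 0, -0.14, -2.6, -12.2, 0, 0, 0, -0.16, -2.9, -13.6, 0, 0, 0, -0.18, -3.2, -15, 0, 0, 0, -0.2, -3.5, -16.2, 0, 0, 0, -0.216, -3.81, -17.1, 0, 0, 0, -0.216, -3.81, -17.5, 0, 0, 0, -0.216, -3.81, -17.5, 0, 0, 0, -0.216, -3.81, -17.5, -0.5, 0, 0, -0.216, -3.81, -17.5, -1.2, 0, 0, -0.216, -3.81, -17.5, -1.2, 0, 0, -0.216], claw=50)

```text
clock: 30.23
tcp_pos: [0.3901, -0.282, 0.1125]
orientation: [-0.003, 0.801, 0.599, -0.0]
wrist_force: [-1.0, 1.2, -0.5]
finger_gap: 0.0427
grip_force: 0.0
```

Run:
```python
from h import *
st=status.get_state();print(st['tcp_pos'],st['orientation'],st['finger_gap'])
t=shot('top');s=shot('side');cv2.imwrite('pics/t13.png',t['image']);cv2.imwrite('pics/s13.png',s['image'])
g=cv2.cvtColor(t['image'],cv2.COLOR_BGR2GRAY)
f=np.array([.4928,.197]);d=np.array([np.cos(-1.643),np.sin(-1.643)]);n=np.array([-d[1],d[0]])
for o in(-4,0,4):
  for rng in(range(-56,-36,2),range(124,146,2)):
    print(o,[(k,int(cv2.getRectSubPix(g,(1,1),tuple(float(x) for x in proj(t,[*(f+d*k/1e3+n*o/1e3),.078])))[0,0])) for k in rng])
for k in(-30,45,120):
  print(k,[(o,int(cv2.getRectSubPix(g,(1,1),tuple(float(x) for x in proj(t,[*(f+d*k/1e3+n*o/1e3),.068])))[0,0])) for o in range(-18,19,2)])
```

```text
[ 0.39008041 -0.28198127  0.11253202] [-3.36317493e-03  8.00893669e-01  5.98797114e-01 -1.90872008e-04] 0.042659474469693155
-4 [(-56, 84), (-54, 55), (-52, 31), (-50, 27), (-48, 33), (-46, 59), (-44, 110), (-42, 147), (-40, 151), (-38, 150)]
-4 [(124, 170), (126, 170), (128, 170), (130, 170), (132, 170), (134, 158), (136, 109), (138, 58), (140, 34), (142, 32), (144, 32)]
0 [(-56, 83), (-54, 53), (-52, 31), (-50, 26), (-48, 32), (-46, 61), (-44, 112), (-42, 146), (-40, 151), (-38, 151)]
0 [(124, 149), (126, 149), (128, 149), (130, 149), (132, 149), (134, 139), (136, 98), (138, 51), (140, 33), (142, 31), (144, 30)]
4 [(-56, 91), (-54, 54), (-52, 32), (-50, 29), (-48, 33), (-46, 60), (-44, 106), (-42, 139), (-40, 149), (-38, 150)]
4 [(124, 126), (126, 126), (128, 126), (130, 126), (132, 124), (134, 119), (136, 98), (138, 53), (140, 34), (142, 32), (144, 30)]
-30 [(-18, 26), (-16, 46), (-14, 90), (-12, 119), (-10, 127), (-8, 130), (-6, 134), (-4, 140), (-2, 145), (0, 146), (2, 146), (4, 147), (6, 146), (8, 124), (10, 93), (12, 72), (14, 54), (16, 36), (18, 27)]
45 [(-18, 125), (-16, 131), (-14, 127), (-12, 122), (-10, 125), (-8, 139), (-6, 155), (-4, 165), (-2, 166), (0, 160), (2, 150), (4, 141), (6, 129), (8, 113), (10, 96), (12, 82), (14, 57), (16, 25), (18, 21)]
120 [(-18, 23), (-16, 22), (-14, 33), (-12, 82), (-10, 120), (-8, 145), (-6, 165), (-4, 171), (-2, 167), (0, 158), (2, 146), (4, 134), (6, 122), (8, 108), (10, 85), (12, 57), (14, 35), (16, 22), (18, 20)]
```

The mandrel is seated on the groove line and centred to within about 1 mm. Now grasp the setting block.

>>> apply_moves(moves=[0, 0, -0.6, 0, 0, 0, 0, 0, -1.4, 0, 0, 0, 0, 0, -2.3, 0, 0, 0, 0, 0, -3.1, 0, 0, 0, 0, 0, -3.7, 0, 0, 0, 0, 0, -4.05, 0, 0, 0, 0, 0, -4.05, 0, 0, 0, 0, 0, -4.05, 0, 0, 0])

```text
clock: 31.0
tcp_pos: [0.3921, -0.285, 0.0152]
orientation: [0.0, 0.801, 0.599, 0.0]
wrist_force: [0.8, 0.2, -0.7]
finger_gap: 0.0428
grip_force: 0.0
```

>>> apply_moves(moves=[0, 0, 0, 0, 0, 0, 0, 0, 0, 0, 0, 0, 0, 0, 0, 0, 0, 0, 0, 0, 0, 0, 0, 0, 0, 0, 0, 0, 0, 0, 0, 0, 0, 0, 0, 0, 0, 0, 0, 0, 0, 0], claw=2, newtons=40)

```text
clock: 31.58
tcp_pos: [0.3925, -0.2861, 0.0159]
orientation: [0.001, 0.801, 0.598, 0.0]
wrist_force: [-0.4, 0.5, 7.1]
finger_gap: 0.0116
grip_force: 41.6
```

>>> apply_moves(moves=[0, 0, 0.4, 0, 0, 0, 0, 0, 1.2, 0, 0, 0, 0, 0, 2.3, 0, 0, 0, 0, 0.2, 3.5, 0, 0, 0.02, 0.1, 0.6, 4.5, 0, 0, 0.04, 0.4, 1.3, 5, 0, 0, 0.06, 0.8, 2.3, 5, 0, 0, 0.08, 1.2, 3.4, 5, 0, 0, 0.1, 1.6, 4.6, 5, 0, 0, 0.12, 2, 5.8, 5, 0, 0, 0.14, 2.5, 7, 5, 0, 0, 0.16, 3, 8.2, 5, 0, 0, 0.18, 3.5, 9.4, 5, 0, 0, 0.2, 4, 10.6, 5, 0, 0, 0.2155, 4.5, 11.8, 5, 0, 0, 0.2155, 5, 13, 5, 0, 0, 0.2155, 5.4, 14.1, 5, 0, 0, 0.2155, 5.8, 15.1, 5, 0, 0, 0.2155, 6.1, 16, 5, 0, 0, 0.2155, 6.27, 16.7, 5, 0, 0, 0.2155])

```text
clock: 33.25
tcp_pos: [0.5485, 0.1342, 0.1398]
orientation: [-0.0, 0.732, 0.681, -0.0]
wrist_force: [0.6, 0.2, -2.3]
finger_gap: 0.0118
grip_force: 40.6
```

>>> apply_moves(moves=[0, 0.4, 0, 0, 0, 0, 0, 0.62, 0, 0, 0, 0, 0, 0.62, 0, 0, 0, 0, 0, 0.62, -0.4, 0, 0, 0, 0, 0.62, -1.1, 0, 0, 0, 0, 0.62, -1.9, 0, 0, 0, 0, 0.62, -2.6, 0, 0, 0, 0, 0.62, -3.1, 0, 0, 0, 0, 0.62, -3.4, 0, 0, 0, 0, 0.62, -3.5, 0, 0, 0, 0, 0.62, -3.5, 0, 0, 0])

```text
clock: 34.17
tcp_pos: [0.5479, 0.1468, 0.0516]
orientation: [-0.0, 0.733, 0.681, -0.001]
wrist_force: [-0.6, -0.2, -2.9]
finger_gap: 0.0116
grip_force: 40.6
```

Run:
```python
from h import *
st=status.get_state();print(st['tcp_pos'],st['orientation'],st['finger_gap'],st['grip_force'],st['wrist_force'])
```

```text
[0.54786155 0.14683915 0.05158239] [-2.93349399e-04  7.32672880e-01  6.80580651e-01 -5.85708657e-04] 0.011609465085969472 40.581300258636475 [-0.63899844 -0.21077846 -2.91288855]
```

>>> apply_moves(moves=[0, 0, -0.1, 0, 0, 0, 0, 0, -0.2, 0, 0, 0, 0, 0, -0.27, 0, 0, 0, 0, 0, -0.29, 0, 0, 0, 0, 0, -0.29, 0, 0, 0, 0, 0, -0.29, 0, 0, 0])

```text
clock: 34.67
tcp_pos: [0.5492, 0.1478, 0.0459]
orientation: [0.001, 0.732, 0.681, 0.001]
wrist_force: [-0.0, -0.7, 4.4]
finger_gap: 0.0116
grip_force: 41.3
```

>>> apply_moves(moves=[0, 0, 0, 0, 0, 0, 0, 0, 0, 0, 0, 0, 0, 0, 0, 0, 0, 0, 0, 0, 0, 0, 0, 0, 0, 0, 0, 0, 0, 0, 0, 0, 0.5, 0, 0, 0, 0, 0, 1.5, 0, 0, 0, 0, 0, 2.7, 0, 0, 0, 0, 0, 4, 0, 0, 0, 0, 0, 4, 0, 0, 0], claw=40)

```text
clock: 35.5
tcp_pos: [0.5522, 0.1482, 0.1515]
orientation: [0.003, 0.732, 0.681, 0.004]
wrist_force: [1.6, 1.2, 0.6]
finger_gap: 0.0342
grip_force: 0.0
```

>>> apply_moves(moves=[-0.5, -1, 0, 0, 0, 0, -1, -2.2, 0, 0, 0, 0, -1.5, -3.5, 0, 0, 0, 0, -2, -5, 0, 0, 0, 0, -2.5, -6.5, 0, 0, 0, 0, -3, -8, 0, 0, 0, 0, -3.5, -9.5, 0, 0, 0, 0, -4, -11, 0, 0, 0, 0, -4.5, -12.5, 0, 0, 0, 0, -4.5, -14, 0, 0, 0, 0, -4.5, -15.2, 0, 0, 0, 0, -4.5, -16, 0, 0, 0, 0, -4.5, -16, 0, 0, 0, 0])

```text
clock: 36.58
tcp_pos: [0.4362, -0.2566, 0.1449]
orientation: [0.001, 0.734, 0.679, -0.0]
wrist_force: [0.5, 0.3, 0.4]
finger_gap: 0.0341
grip_force: 0.0
```

Run:
```python
from h import *
t=shot('top');s=shot('side')
A=cv2.resize(t['image'][185:285,150:290],(800,571),interpolation=cv2.INTER_CUBIC)[100:420]
B=cv2.resize(s['image'][230:370,150:350],(400,280),interpolation=cv2.INTER_CUBIC)
C=cv2.resize(t['image'][170:300,290:475],(400,280))
cv2.imwrite('pics/m14.png',np.vstack([A,np.hstack([B,C])]))
```

```text
(no output)
```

View pics/m14.png

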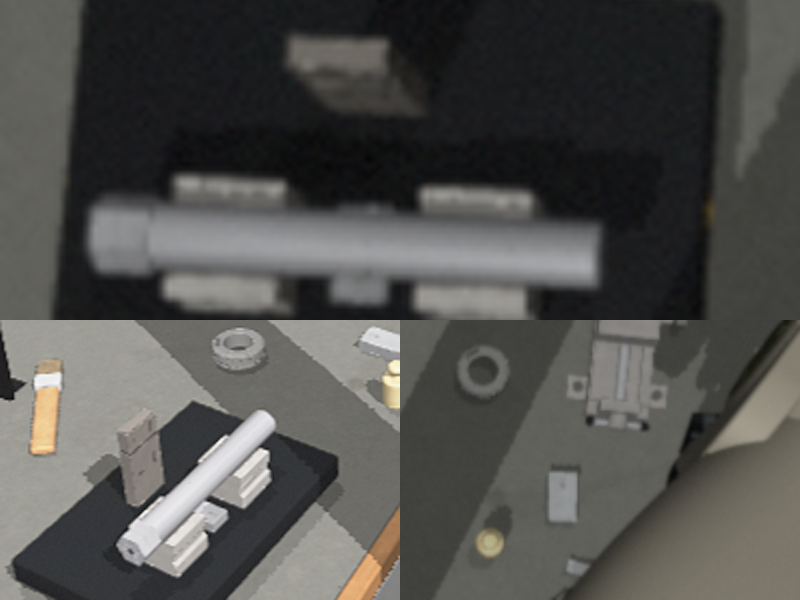

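Run:
```python
from h import *
t=shot('top')
f=np.array([.4928,.197]);d=np.array([np.cos(-1.643),np.sin(-1.643)]);n=np.array([-d[1],d[0]])
p=lambda X,Y,z:ray(t,150+X/5.714-.5,185+(Y+100)/5.714-.5,z)[:2]
for X,Y in((289,36),(388,38),(339,54),(390,68)):
  q=p(X,Y,.108)-f;print((q@d*1e3).round(1),(q@n*1e3).round(1))
g=cv2.cvtColor(t['image'],cv2.COLOR_BGR2GRAY)
q=lambda k,o:int(cv2.getRectSubPix(g,(1,1),tuple(float(x) for x in proj(t,[*(f+d*k/1e3+n*o/1e3),.108])))[0,0])
for k in(32,38,44,50,56):print(k,[(o,q(k,o)) for o in range(48,76,2)])
for o in(58,61,64):print(o,[(k,q(k,o)) for k in list(range(18,34,2))+list(range(56,72,2))])
```

```text
27.9 66.5
62.5 67.4
45.8 60.9
64.0 56.7
32 [(48, 28), (50, 34), (52, 47), (54, 65), (56, 87), (58, 101), (60, 105), (62, 106), (64, 97), (66, 72), (68, 43), (70, 28), (72, 27), (74, 28)]
38 [(48, 55), (50, 68), (52, 69), (54, 74), (56, 94), (58, 105), (60, 107), (62, 105), (64, 96), (66, 68), (68, 38), (70, 28), (72, 26), (74, 26)]
44 [(48, 66), (50, 74), (52, 68), (54, 63), (56, 80), (58, 101), (60, 107), (62, 105), (64, 101), (66, 72), (68, 38), (70, 27), (72, 24), (74, 28)]
50 [(48, 59), (50, 65), (52, 65), (54, 76), (56, 96), (58, 104), (60, 106), (62, 106), (64, 104), (66, 74), (68, 37), (70, 28), (72, 28), (74, 27)]
56 [(48, 63), (50, 66), (52, 62), (54, 71), (56, 92), (58, 104), (60, 107), (62, 106), (64, 105), (66, 77), (68, 37), (70, 19), (72, 19), (74, 22)]
58 [(18, 25), (20, 25), (22, 25), (24, 26), (26, 36), (28, 62), (30, 89), (32, 101), (56, 104), (58, 101), (60, 93), (62, 75), (64, 43), (66, 37), (68, 32), (70, 27)]
61 [(18, 27), (20, 27), (22, 27), (24, 28), (26, 33), (28, 63), (30, 99), (32, 106), (56, 107), (58, 105), (60, 97), (62, 68), (64, 37), (66, 29), (68, 31), (70, 22)]
64 [(18, 24), (20, 26), (22, 27), (24, 26), (26, 34), (28, 65), (30, 95), (32, 97), (56, 105), (58, 104), (60, 100), (62, 79), (64, 37), (66, 22), (68, 20), (70, 18)]
```

The setting block's centre is 60.6 mm behind the mandrel's axis and in line with its middle to within 1 mm. Everything is in place, so I'm handing in.

```bash
python3 -c "
from workcell import job; print(job.hand_in())"
```

```text
the job is handed in; nothing more can be done
None
```

The job is handed in with all four parts placed in the order asked, about 37 s on the clock; by camera, the block gap is 49.7 mm, the slip and mandrel are centred to about 1 mm, and the setting block's centre is 60.6 mm behind the mandrel's axis.

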